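Plug the vacuum manifold and crack its bleed valve

TASK

Get the vacuum manifold ready for a gentle draw: first push each of the two rubber bungs fully home in the open port it fits, leaving them there. Then turn the bleed-valve knob clockwise until it seats, back it off a quarter turn, and finish with the knob still gripped and held at that setting. Leave the tube rack, the bottle and the beaker where they stand.

Things in the scene. Friction and masses are not known exactly. Their poses are not given: they have to be found in the camera images.
- manifold: Fixed vacuum manifold: clear chamber, white lid 112 (x) by 376 mm (y), lid top 112 mm above the bench, 6 mm steel pan, pump on its +x side up to 108 mm high. Origin at bench height under the lid's middle, z up. Along the lid's x = 0 line: bleed valve at y = -152 mm, small port -62, large port +34, three fixed columns +96 to +108 (38 mm above the lid), gauge +150 (25 mm above the lid).
- port_large (a point): Centre of the mouth of the large open port, an upright aluminium collar 33 mm outside and about 24 mm inside diameter that stands 16 mm above the lid; bore straight down, 15 mm deep. Takes the large bung. Axes as the manifold's.
- port_small (a point): Centre of the mouth of the small open port, an upright aluminium collar 24 mm outside and about 16 mm inside diameter that stands 16 mm above the lid; bore straight down, 15 mm deep. Takes the small bung. Axes as the manifold's.
- bung_large: Loose black rubber bung for the large port, standing upright, about 45 g: plain round head 35 mm across and 24 mm high (13 to 37 mm above the origin) on a tapered foot 13 mm long, 19 mm across at the bottom, 22 mm at the top. Origin at the centre of the foot's underside, z up the bung. Fully home, the head's flat underside rests on the collar's mouth.
- bung_small: Loose black rubber bung for the small port, standing upright, about 25 g: plain round head 26 mm across and 24 mm high (13 to 37 mm above the origin) on a tapered foot 13 mm long, 12 mm across at the bottom, 14 mm at the top. Origin at the centre of the foot's underside, z up the bung. Fully home, the head's flat underside rests on the collar's mouth.
- bleed_valve (a joint): Turning angle of the bleed-valve knob in rad: 0 = seated (closed, hard stop), growing as the knob is turned anticlockwise seen from above (opening), hard stop at 5.0; it starts between about 0.9 and 2.4, turns against light friction (about 0.04 N m) and stays where it is left.
- valve_grip (a point): Centre of the bleed-valve knob, on its upright axis at mid height: black fluted round knob, 32 mm across, 18 mm high, its underside 20 mm above the lid; the brass body under it is 17 mm across. A raised white line on top runs from the centre towards the rim and points along the manifold's -x when seated. The knob does not rise or sink as it turns.
- tube_rack: Bystander: low white tube rack, 50 x 100 x 30 mm, with three closed tubes (tops 43 mm high). Origin under its centre.
- reagent_bottle: Bystander: amber reagent bottle, 60 mm across, 125 mm high. Origin under its centre.
- beaker: Bystander: small glass beaker, 68 mm across, 80 mm high. Origin under its centre.

How it is judged (in metres and radians):
On the way, in this order (a step that is already met when the one before it is completed fails the run):
1. both bungs are fully home in the ports they fit and let go (z of bung_large in the frame of port_large below -0.011 m and horizontal distance between bung_large and port_large below 0.004 m and angle between each of bung_large, bung_small's own z axis and vertical below 0.1 rad and z of bung_small in the frame of port_small below -0.011 m and horizontal distance between bung_small and port_small below 0.004 m and contact force between the fingers and bung_large below 0.1 N and contact force between the fingers and bung_small below 0.1 N), for 0.2 s.
2. the bleed valve is turned clockwise onto its seat (value of joint bleed_valve below 0.07 rad), for 0.1 s.
At the end, for the whole second after the job is handed in: The bleed valve is at rest 90 degrees (give or take 15) open from its seat, its knob still gripped in the fingers (over 3 N, grasp point within 30 mm of the knob's centre); each bung is home in its own port (within 2 mm of full depth, 4 mm of centred, 0.1 rad of upright) (value of joint bleed_valve between 1.309 and 1.833 rad and velocity of joint bleed_valve between -0.1 and 0.1 rad/s and contact force between the fingers and bleed_valve above 3 N and distance between the grasp point and valve_grip below 0.03 m and z of bung_large in the frame of port_large below -0.011 m and horizontal distance between bung_large and port_large below 0.004 m and angle between each of bung_large, bung_small's own z axis and vertical below 0.1 rad and z of bung_small in the frame of port_small below -0.011 m and horizontal distance between bung_small and port_small below 0.004 m); the arm keeps its last pose, push and grip.
It fails at once if the tube rack is pushed out of place (distance of tube_rack from where it was at the start of the episode above 0.03 m).
It fails at once if the reagent bottle is pushed out of place or tipped (distance of reagent_bottle from where it was at the start of the episode above 0.03 m or angle between reagent_bottle's own z axis and vertical above 0.5 rad).
It fails at once if the beaker is pushed out of place or tipped (distance of beaker from where it was at the start of the episode above 0.03 m or angle between beaker's own z axis and vertical above 0.5 rad).
It also fails if it takes over 64 s, if anything falls off the work surface, if the arm or the gripper's body presses on something with over 40 N, if the wrist force passes 120 N, or if a joint passes its speed limit or range.

ROBOT

A 6-joint arm with a two-finger parallel gripper is mounted at the origin on the work surface. World frame = base frame: x ahead of the robot, y to its left, z up, the work surface at z = 0. Lengths are in m, angles in degrees, forces in N, time in s.
With the tool pointing down it reaches from about 0.35 to 0.875 m from the base axis. Payload 4.2 kg.
Tool frame: the origin (TCP) lies at the very end of the fingers, on their centre line; the grasp point (between the pads) lies 19 mm behind it (manip.grip_depth is the distance from the TCP to the grasp point, in m); z points along the fingers, x is the direction in which the jaws open and shut, and the axes are right-handed (so a half turn about z gives the same grasp; the last joint's range is limited). The gripper opens to 85 mm and grips with 20 to 120 N. Pads are 22 mm wide; open, the fingers measure 114 mm over their backs; the gripper's body (76 mm by 85 mm) begins 54 mm behind the grasp point. The pads swing forward as they close: fully open they stand 13 mm farther back than shut.
Start: joints at [89.244, 22.042, 0.453, 0, -68.411, -14.817], TCP at [0.168, 0.602, 0.231] pointing down, gripper open.
Joint ranges: [-179.83, 179.83], [-69.29, 118.12], [-61.27, 80.66], [-181.25, 117.63], [-171.15, -9.14], [-177.46, 177.46]. Speed limits (degrees/s): [159.86, 159.86, 180, 180, 180, 180].

INTERFACE

Orientations are given as a 3x3 rotation matrix whose columns are the frame's x, y, z axes.
In Python, from bench import manip gives the robot as it stands. The module is installed in compiled form; this text tells all that it offers.
- The arm moves only by the tool arm_command, never from a script. Its argument "rows" is text: rows parted by semicolons, each of 5 numbers parted by spaces: the finger opening in m, from 0 to 0.0854, then the shift along the tool's x, y, z in m, then the turn about the tool's z in degrees. A call has 1 to 20 rows; each row is the pose to reach, as a shift and turn from the pose commanded when the call began, along the tool's axes at that moment; what a row does not reach only later rows make up. A row lasts 1/8 s, in which the tool goes at most 62.5 mm and 10.7 degrees, less where a joint would pass 70% of its speed; a pose out of reach is approached as far as the arm can. A call with a gripper value outside its range is refused whole. The fingers move at their own pace and stop on an object; "squeeze" is the grip in N (left out, the last holds). Time passes only in rows, so rows that repeat a pose let the fingers close. It gives the time, the measured TCP pose, the force and the opening at its end, in the units of the state.
- manip.read_state(): the state, without advancing time (a new reading comes with each control period).
- manip.camera(name): name is "scene" or "top"; returns a dict with "img" (384x512x3 uint8, blue, green, red), "mtx" (3x3 intrinsics, pixels), "camera_from_world" (4x4, takes a point from world to camera coordinates). Camera axes: x right, y down, z forward; pixel columns grow to the right and rows downward; lengths in m; the calibration is good to about 2 mm. A picture is of the moment at which its call begins. There is no depth.
- manip.hand_in(): hands the job in, once; it reports no verdict.
The state is a dict: "clock": time; "joints": joint angles; "qvel": joint speeds; "joint_torque": joint torques, N m; "tcp_pos": TCP position; "eef_rot": TCP orientation; "force": force on the tool from outside, world axes, zero at the start; "moment": the same for the moment, N m; "finger_gap": opening from 0.0 (shut) to 1.0 (fully open).
Only numpy, scipy, OpenCV 4.12 (cv2) and the standard library are available. Lean on these libraries where they do the work, as an engineer would, in place of code of your own. Each camera call takes 0.05 s, during which the arm holds its last target. There are 200 camera calls.

## Working session

There is one attempt and no reset: what is moved stays moved. The work goes in short steps, Python scripts to look and compute and a tool call to move; the robot and the scene stay as the last step left them, time stands still between calls to the robot, and variables do not carry over. Pictures are saved under pics/ and viewed, about 8 in all and at most 12, crops included, and the job is handed in when it is done.

Besides the shell and the picture viewer there is one more tool, called as name(argument=value, ...), one argument or row to a line, values as JSON. arm_command: Moves the arm, as the interface text tells. Its arguments: {"type":"object","properties":{"rows":{"type":"string"},"squeeze":{"type":"number"}},"required":["rows"]}

```bash
mkdir -p pics; cat > h.py <<'E'
import numpy as np, cv2
from bench import manip
def snap(n,f):
    c=manip.camera(n); cv2.imwrite('pics/'+f,c['img']); np.savez('pics/'+f[:-4]+'.npz',**c); return c
def load(f): return np.load('pics/'+f+'.npz')
def proj(c,p):
    M=c['camera_from_world']; q=np.atleast_2d(p)@M[:3,:3].T+M[:3,3]; q=q@c['mtx'].T; return q[:,:2]/q[:,2:]
def ray(c,uv):
    M=c['camera_from_world'];R=M[:3,:3];o=-R.T@M[:3,3]
    d=R.T@np.linalg.inv(c['mtx'])@np.array([*uv,1.]);return o,d/np.linalg.norm(d)
def atz(c,uv,z):
    o,d=ray(c,uv);return o+d*(z-o[2])/d[2]
def tri(c1,a,c2,b):
    o,d=ray(c1,a);p,e=ray(c2,b)
    s=np.linalg.lstsq(np.c_[d,-e],p-o,rcond=None)[0]
    A=o+d*s[0];B=p+e*s[1];return (A+B)/2,np.linalg.norm(A-B)
E
python3 - <<'E'
from h import *
a=snap('scene','s0.png');b=snap('top','t0.png')
for c in(a,b):
    o,d=ray(c,(256,192));print(o,d)
s=manip.read_state();print(s['tcp_pos'],s['eef_rot'],s['clock'],s['force'],manip.grip_depth)
i=np.hstack([a['img'],b['img']])
cv2.imwrite('pics/s0b.png',cv2.resize(a['img'],(800,600),interpolation=2))
cv2.imwrite('pics/t0b.png',cv2.resize(b['img'],(800,600),interpolation=2))
E
```

```text
[0.99955065 0.52586941 0.69622816] [-0.51132093 -0.57352635 -0.64001439]
[0.26465924 0.02586107 1.4588226 ] [ 0.1857064  -0.02027493 -0.98239608]
[0.16762312 0.60154825 0.23033745] [[-2.68589795e-01 -9.63254561e-01 -4.16651833e-04]
 [-9.63252604e-01  2.68590091e-01 -1.94550760e-03]
 [ 1.98592762e-03 -1.21202525e-04 -9.99998021e-01]] 0.1 [-1.07271591  0.04637746 -0.16427765] 0.0187
```

View pics/s0b.png

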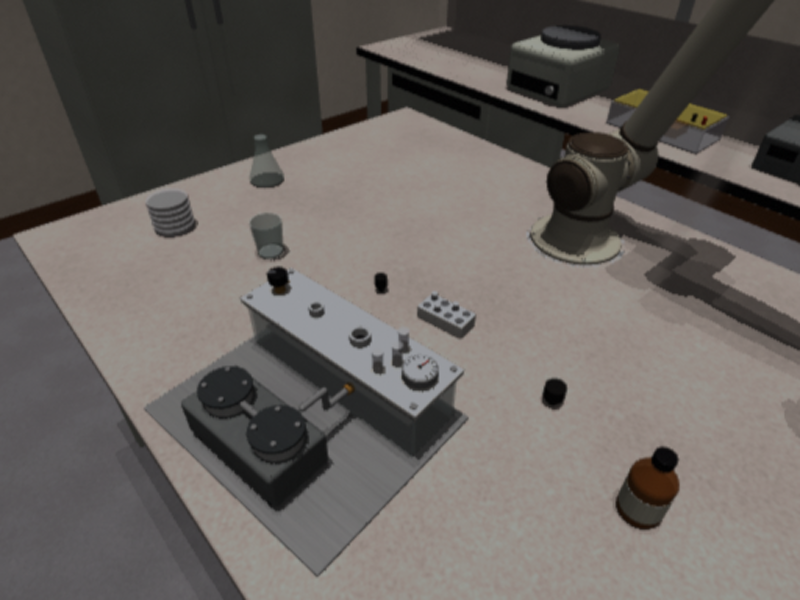

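View pics/t0b.png

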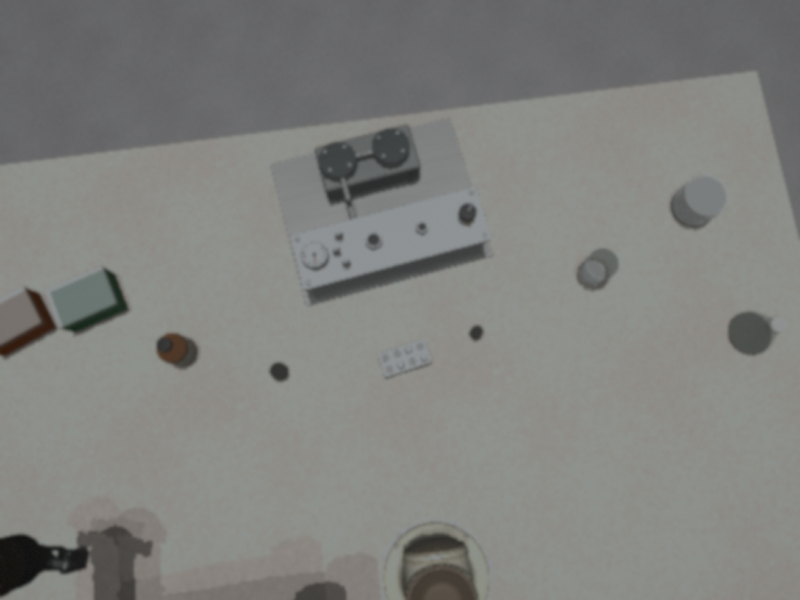

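The scene view (800x600 display) shows the valve at (278,277), the small port at (316,308), the large port at (360,335), the small bung at (381,282), the large bung at (555,392), and the bottle at (650,490). In the top view the valve is at (468,213), the ports at (422,228) and (373,241), the small bung at (476,332), the large bung at (279,371) and the rack between the bungs. I'll take close crops next.

```bash
python3 - <<'E'
from h import *
a=load('s0');b=load('t0')
def crop(c,x,y,w,h,k):
    return cv2.convertScaleAbs(cv2.resize(c['img'][y:y+h,x:x+w],None,fx=k,fy=k,interpolation=cv2.INTER_CUBIC),alpha=1.5)
A=crop(a,150,165,150,105,5)
B=np.zeros((595,800,3),np.uint8)
B[:375,:650]=crop(b,185,120,130,75,5)
for i,(c,x,y) in enumerate([(b,285,192),(b,160,217),(a,224,160),(a,335,230)]):
    B[385:585,200*i:200*i+200]=crop(c,x,y,40,40,5)
cv2.imwrite('pics/c1.png',A);cv2.imwrite('pics/c2.png',B)
# bung masks
for n,c,x,y in[('ts',b,285,192),('tl',b,160,217),('ss',a,224,160),('sl',a,335,230)]:
    g=c['img'][y:y+40,x:x+40].max(2)
    for th in(45,60,75):
        m=(g<th).astype(np.uint8);k,l,st,ce=cv2.connectedComponentsWithStats(m)
        if k>1:
            j=1+st[1:,4].argmax();print(n,th,st[j],st[j][0]+x,st[j][1]+y,ce[j]+[x,y])
E
```

```text
ts 60 [17 18  6  6 26] 302 210 [304.30769231 212.53846154]
ts 75 [16 17  7  8 41] 301 209 [304.41463415 212.51219512]
tl 60 [14 16  9  9 61] 174 233 [178.32786885 237.36065574]
tl 75 [14 16 10 10 82] 174 233 [178.5 237.5]
ss 45 [16 15  8 13 80] 240 175 [243.4    180.7125]
ss 60 [16 15  8 13 89] 240 175 [243.47191011 180.78651685]
ss 75 [16 15  8 13 95] 240 175 [243.54736842 180.98947368]
sl 45 [ 13  13  14  18 205] 348 243 [354.31219512 251.20487805]
sl 60 [ 12  13  16  19 226] 347 243 [354.18584071 251.49557522]
sl 75 [ 12  12  16  20 239] 347 242 [354.33054393 251.47280335]
```

View pics/c1.png

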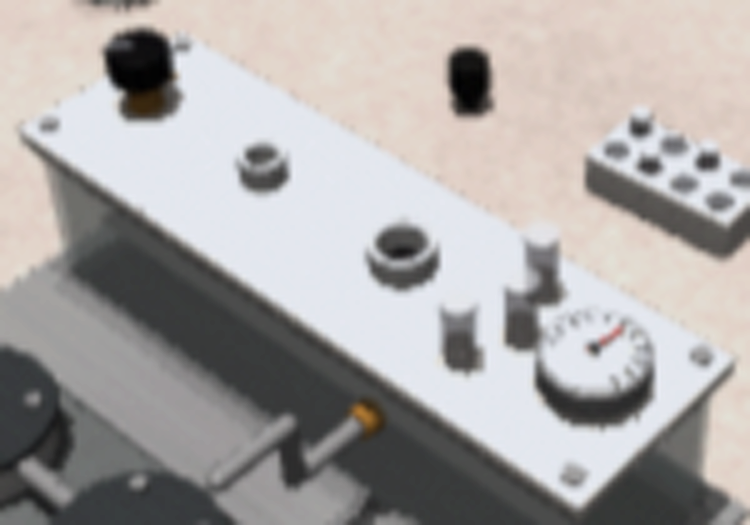

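View pics/c2.png

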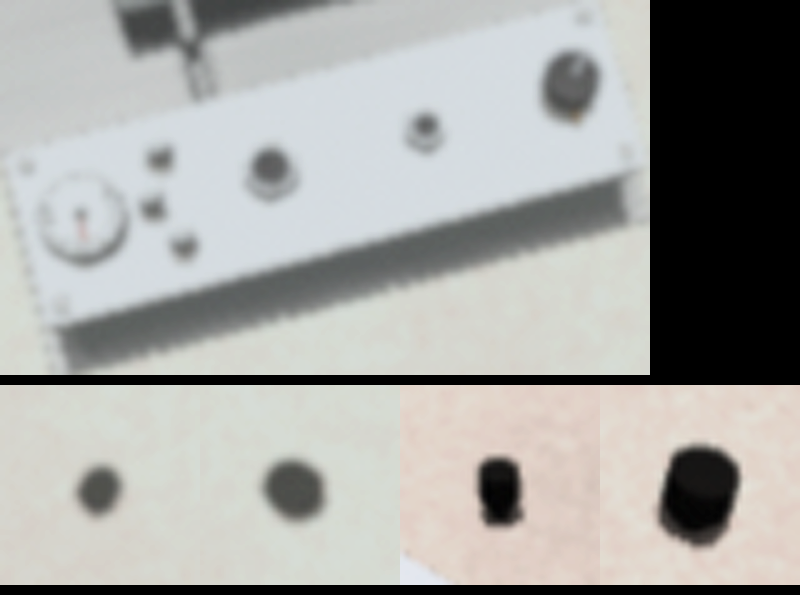

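```bash
cat > fit.py <<'E'
from h import *
from scipy.optimize import least_squares
a=load('s0');b=load('t0')
def P(l,o): return (np.array(l,float)+.5)/5-.5+np.array(o)
S=P([(22,130),(197,37),(735,362),(580,512),(262,156),(402,243),(140,48)],(150,165))
T=P([(640,170),(57,327),(5,157),(590,3),(427,125),(271,163),(572,80)],(185,120))
L=[(.056,-.188,.112),(-.056,-.188,.112),(-.056,.188,.112),(.056,.188,.112),(0,-.062,.128),(0,.034,.128),(0,-.152,.150)]
LT=[(-.056,-.188,.112),(-.056,.188,.112),(.056,.188,.112),(.056,-.188,.112)]+L[4:]
L=np.array(L);LT=np.array(LT)
def W(p,l):
    c,s=np.cos(p[2]),np.sin(p[2]);l=np.atleast_2d(l)
    return np.c_[p[0]+c*l[:,0]-s*l[:,1],p[1]+s*l[:,0]+c*l[:,1],l[:,2]+p[3]]
f=lambda p:np.r_[(proj(a,W(p,L))-S).ravel(),(proj(b,W(p,LT))-T).ravel()]
r=least_squares(f,[.7,0,.2,0],loss='soft_l1')
m=r.x
if __name__=='__main__':
    print('manifold',m,np.degrees(m[2]));print(np.round(f(m).reshape(-1,2),1).tolist())
    for n,i in(('small',4),('large',5),('valve',6)): 
        print(n,W(m,L[i]),'tri',tri(a,S[i],b,T[i]))
    t=np.linspace(0,2*np.pi,60)
    def hull(p,R,foot):
        q=[np.c_[p[0]+r*np.cos(t),p[1]+r*np.sin(t),0*t+h+p[2]] for r,h in((R,.037),(R,.013))]
        return np.vstack(q)
    for n,R,bs,bt in(('small',.013,(239.5,247.5,174.5),(304.4,212.5)),('large',.0175,(347.3,362.5,242.5),(178.4,237.4))):
        def g(p):
            h=proj(a,hull(p,R,0));k=proj(b,hull(p,R,0))
            c=(k.min(0)+k.max(0))/2
            return np.r_[h[:,0].min()-bs[0],h[:,0].max()-bs[1],h[:,1].min()-bs[2],(c-bt)]
        s=least_squares(g,[.55,0,0]);print(n,s.x,g(s.x))
        s=least_squares(lambda q:g([q[0],q[1],0]),[.55,0]);print(n,s.x,g([*s.x,0]))
E
python3 fit.py
```

```text
manifold [ 6.44940964e-01 -3.60047120e-04  1.30942740e-01 -3.65427056e-03] 7.5024663603336865
[[-0.2, -0.1], [-1.9, -0.8], [0.6, 0.0], [-0.2, 0.1], [0.5, 0.3], [0.4, 0.5], [0.2, 0.3], [2.2, -0.2], [-2.1, 0.3], [-0.3, -0.7], [1.8, -0.8], [-0.1, 0.6], [0.1, 1.1], [0.3, -0.2]]
small [[ 0.65303623 -0.06182928  0.12434573]] tri (array([ 0.65422556, -0.06225863,  0.12588   ]), np.float64(0.0003865144970494533))
large [[0.64050162 0.03334889 0.12434573]] tri (array([0.64247051, 0.03370001, 0.12758419]), np.float64(0.0012995593009418889))
valve [[ 0.66478743 -0.15105881  0.14634573]] tri (array([ 0.66466964, -0.15039019,  0.14753756]), np.float64(0.0015508266722259604))
small [ 0.45173781 -0.14614397 -0.00312706] [-0.132655    0.42206765  0.06257093  0.19101343 -0.22682753]
small [ 0.45230796 -0.14514114] [-0.09409058  0.48231927 -0.52701665 -0.05509793 -0.50711738]
large [ 0.42622525  0.25400381 -0.00496939] [-0.46337141  0.40959924  0.00544838 -0.02011874  0.05134897]
large [0.42794215 0.25449521] [-0.39245479  0.56263911 -0.89160813 -0.50494039 -0.62327411]
```

arm_command(
  rows="0.085 0.04 -0.05 0.02 10; 0.085 0.08 -0.1 0.04 20; 0.085 0.12 -0.15 0.06 30; 0.085 0.16 -0.2 0.08 40; 0.085 0.2 -0.255 0.1 50; 0.085 0.235 -0.3 0.11 60; 0.085 0.265 -0.343 0.12 67; 0.085 0.265 -0.343 0.12 67; 0.085 0.265 -0.343 0.12 67",
  squeeze=40,
)

```text
clock: 1.23
tcp_pos: [0.4273, 0.2541, 0.111]
eef_rot: [[-0.992, -0.128, -0.0], [-0.128, 0.992, -0.0], [0.0, -0.0, -1.0]]
force: [-0.4, 0.9, 0.3]
finger_gap: 0.991
```

arm_command(
  rows="0.085 0 0 0.05 0; 0.085 0 0 0.09 0; 0.085 0 0 0.1 0; 0.085 0 0 0.1 0; 0.02 0 0 0.1 0; 0.02 0 0 0.1 0; 0.02 0 0 0.1 0; 0.02 0 0 0.1 0; 0.02 0 0 0.1 0; 0.02 0 0 0.1 0",
  squeeze=40,
)

```text
clock: 2.48
tcp_pos: [0.4274, 0.2551, 0.0124]
eef_rot: [[-0.992, -0.13, 0.001], [-0.13, 0.992, 0.001], [-0.001, 0.001, -1.0]]
force: [-0.1, 0.1, 7.4]
finger_gap: 0.382
```

```bash
python3 - <<'E'
from h import *
a=snap('scene','s1.png');b=snap('top','t1.png')
s=manip.read_state();print(s['tcp_pos'],s['finger_gap'],s['force'])
k=lambda c,x,y:cv2.convertScaleAbs(cv2.resize(c['img'][y:y+100,x:x+80],None,fx=5,fy=5,interpolation=2),alpha=1.5)
print(proj(a,s['tcp_pos']),proj(b,s['tcp_pos']))
cv2.imwrite('pics/c3.png',np.hstack([k(a,315,195),k(b,140,180)]))
E
```

```text
[0.4274286  0.2550766  0.01241188] 0.38560174110886875 [-2.50350791  0.62949737  5.43183505]
[[354.28260784 253.52663293]] [[178.46497145 237.36942379]]
```

View pics/c3.png

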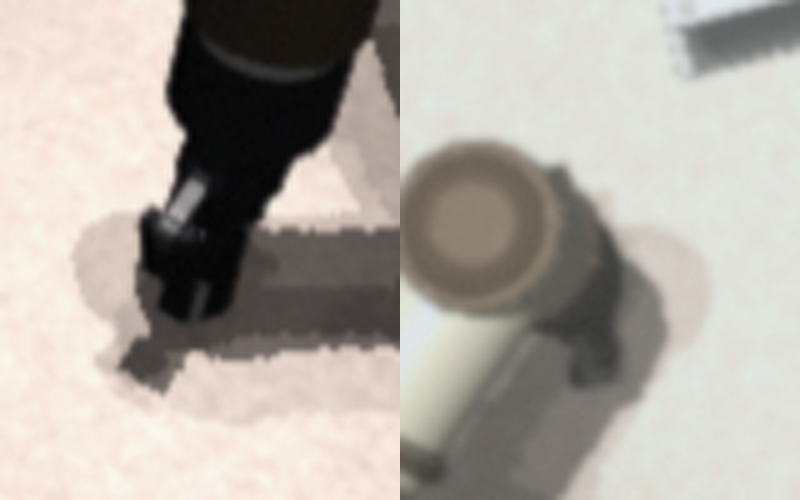

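The gripper has closed on the large bung at gap 0.38, about 33 mm; the left crop shows the fingers at the bung. Next I lift and carry it over the large port.

arm_command(
  rows="0.02 0 0 -0.05 0; 0.02 0 0 -0.1 0; 0.02 0 0 -0.15 0; 0.02 -0.02 -0.03 -0.19 0; 0.02 -0.05 -0.07 -0.2 0; 0.02 -0.08 -0.11 -0.2 0; 0.02 -0.11 -0.15 -0.2 0; 0.02 -0.14 -0.19 -0.2 0; 0.02 -0.17 -0.23 -0.19 0; 0.02 -0.1835 -0.2466 -0.17 0; 0.02 -0.1835 -0.2466 -0.16 0; 0.02 -0.1835 -0.2466 -0.16 0; 0.02 -0.1835 -0.2466 -0.16 0",
  squeeze=60,
)

```text
clock: 4.2
tcp_pos: [0.6408, 0.0347, 0.1724]
eef_rot: [[-0.991, -0.131, 0.001], [-0.131, 0.991, 0.0], [-0.001, 0.0, -1.0]]
force: [0.3, -0.3, -0.3]
finger_gap: 0.376
```

```bash
python3 - <<'E'
from h import *
a=snap('scene','s2.png');b=snap('top','t2.png')
s=manip.read_state();print(s['tcp_pos'],s['finger_gap'],s['force'])
print(proj(a,s['tcp_pos']),proj(a,s['tcp_pos']-[0,0,.012]))
cv2.imwrite('pics/c4.png',cv2.convertScaleAbs(cv2.resize(a['img'][150:240,175:285],None,fx=6.5,fy=6.5,interpolation=2),alpha=2,beta=25))
E
```

```text
[0.64095507 0.03476642 0.17263055] 0.38441010761698946 [ 0.00303767 -0.84242276 -0.41765631]
[[229.69623877 198.4822602 ]] [[229.92178437 202.47506634]]
```

View pics/c4.png

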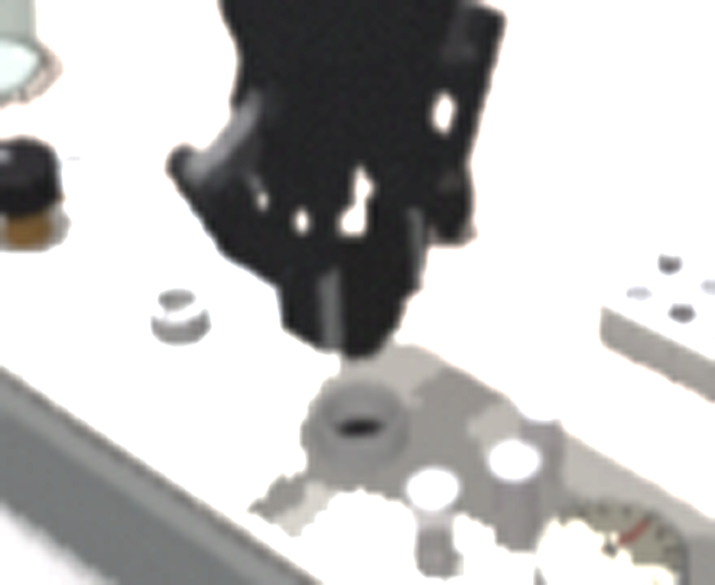

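The held bung's foot shows at about crop (365,345), above the port mouth at about (359,410). I'll lower it to just above the mouth and compare again.

arm_command(
  rows="0.02 0 0 0.015 0; 0.02 0 0 0.026 0; 0.02 0 0 0.026 0; 0.02 0 0 0.026 0",
)

```text
clock: 4.8
tcp_pos: [0.641, 0.0338, 0.1452]
eef_rot: [[-0.992, -0.129, -0.0], [-0.129, 0.992, -0.0], [0.0, -0.0, -1.0]]
force: [0.1, 0.0, -0.3]
finger_gap: 0.38
```

```bash
python3 - <<'E'
from h import *
a=snap('scene','s3.png')
s=manip.read_state();p=s['tcp_pos'];print(p,s['finger_gap'],s['force'])
x0,y0,w,h=200,180,60,45
def cr(c):
    g=cv2.resize(c['img'][y0:y0+h,x0:x0+w],None,fx=13,fy=13,interpolation=cv2.INTER_CUBIC)
    return g
g=cr(a); lut=np.array([min(255,255*(i/255)**.45) for i in range(256)],np.uint8)
cv2.imwrite('pics/c5.png',cv2.LUT(g,lut))
q=lambda P:(proj(a,P)-[x0,y0]+.5)*13
print('foot',q(p-[0,0,.012]),'+x1mm',q(p-[-.001,0,.012])-q(p-[0,0,.012]),'+y1mm',q(p-[0,-.001,.012])-q(p-[0,0,.012]),'z',q(p-[0,0,.013])-q(p-[0,0,.012]))
print('mouth from s0',((np.array([(402,243)])+.5)/5-.5+[150,165]-[x0,y0]+.5)*13)
E
```

```text
[0.6411761  0.03388475 0.14554682] 0.37536557285299454 [ 0.34673112 -0.39958518 -0.82532235]
foot [[397.86117301 410.29144028]] +x1mm [[-4.40421845  2.5130685 ]] +y1mm [[3.47723102 2.86759645]] z [[0.23476504 4.10197531]]
mouth from s0 [[396.5 438.1]]
```

View pics/c5.png

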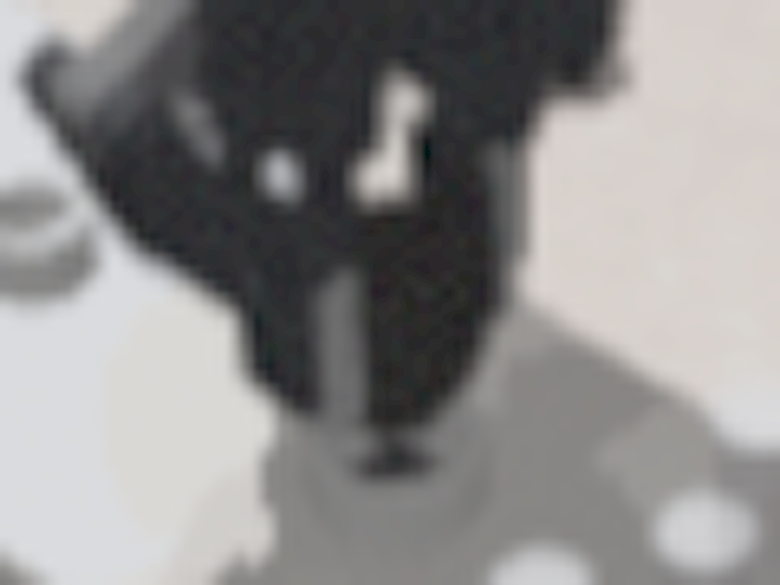

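The crop shows the held bung's lower edge at about (400,430) and the bore's dark floor at (395,462). The foot outline is hard to make out, so I'll stretch the darks and overlay the predicted outline.

```bash
python3 - <<'E'
from h import *
a=load('s3');p=np.array([.64115,.03387,.1454])
x0,y0,w,h=212,190,40,36;k=10
g=cv2.resize(a['img'][y0:y0+h,x0:x0+w],None,fx=k,fy=k,interpolation=cv2.INTER_CUBIC)
g1=np.clip((g.astype(float)/130)**.6*255,0,255).astype(np.uint8)
o=g1.copy();t=np.linspace(0,2*np.pi,80)
def ring(c,r,z,col):
    q=(proj(a,np.c_[c[0]+r*np.cos(t),c[1]+r*np.sin(t),0*t+z])-[x0,y0]+.5)*k
    cv2.polylines(o,[q.astype(int)],True,col,1)
f=p[2]-.0124
ring(p,.0095,f,(0,0,255));ring(p,.0175,f+.013,(0,255,255));ring(p,.0175,f+.037,(0,255,255))
for c,z,col in(((.6405,.0333),.1243,(0,255,0)),((.6425,.0337),.1276,(255,0,0))):
    ring(c,.0165,z,col);ring(c,.012,z,col)
cv2.imwrite('pics/c6.png',np.hstack([g1,o]))
E
```

```text
(no output)
```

View pics/c6.png

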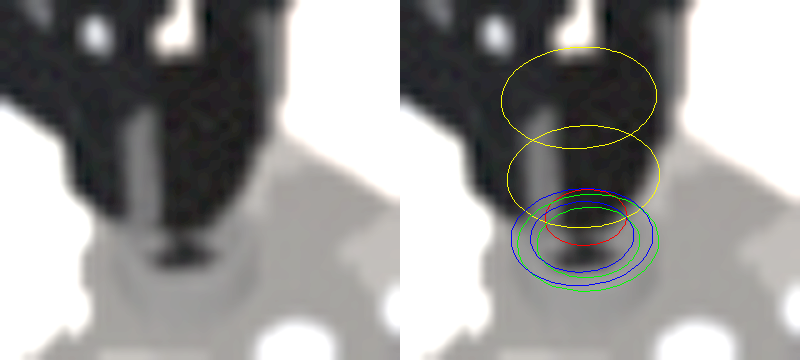

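```bash
python3 - <<'E'
from fit import *
for i,z,ln in((4,.128,-.062),(5,.128,.034),(6,.150,-.152)):
    print(i,atz(a,S[i],z),atz(b,T[i],z))
P=np.array([atz(a,S[i],z)[:2] for i,z in((4,.128),(5,.128),(6,.15))]);l=np.array([-.062,.034,-.152])
# line fit: pos = o + l*u
from numpy.linalg import norm
f=lambda q:(np.c_[q[0]-l*np.sin(q[2]),q[1]+l*np.cos(q[2])]-P).ravel()
r=least_squares(f,[.64,0,.13]);print(r.x,np.degrees(r.x[2]),r.fun*1000)
print(f(r.x).reshape(-1,2)+P)
E
```

```text
4 [ 0.65540198 -0.05989576  0.128     ] [ 0.65375683 -0.06224895  0.128     ]
5 [0.64236863 0.03462732 0.128     ] [0.64282746 0.0332365  0.128     ]
6 [ 0.6665946 -0.1481154  0.15     ] [ 0.66327973 -0.14955643  0.15      ]
[0.64689982 0.00168455 0.13185818] 7.5549171248237155 [-0.35062195  0.11850866  0.06099109  0.76208119  0.28963086 -0.88058982]
[[ 0.65505135 -0.05977725]
 [ 0.64242962  0.0353894 ]
 [ 0.66688423 -0.14899599]]
```

The overlay agrees: the head's lower edge is within about 0.5 px of the prediction, and the port is about 1.3 mm further in x. I'll shift by that and lower gently.

arm_command(
  rows="0.02 -0.0013 0.0003 0 0; 0.02 -0.0013 0.0003 0.003 0; 0.02 -0.0013 0.0003 0.006 0; 0.02 -0.0013 0.0003 0.009 0; 0.02 -0.0013 0.0003 0.009 0",
)

```text
clock: 5.48
tcp_pos: [0.6419, 0.0343, 0.1358]
eef_rot: [[-0.992, -0.129, -0.001], [-0.129, 0.992, -0.0], [0.001, -0.0, -1.0]]
force: [0.1, 0.1, -0.2]
finger_gap: 0.375
```

arm_command(
  rows="0.02 0 0 0.003 0; 0.02 0 0 0.006 0; 0.02 0 0 0.006 0",
)

```text
clock: 5.85
tcp_pos: [0.6419, 0.0343, 0.1299]
eef_rot: [[-0.992, -0.129, -0.001], [-0.129, 0.992, -0.0], [0.001, -0.0, -1.0]]
force: [-0.2, 0.1, 0.5]
finger_gap: 0.379
```

arm_command(
  rows="0.02 0 0 0.002 0; 0.02 0 0 0.004 0; 0.02 0 0 0.006 0; 0.02 0 0 0.006 0",
)

```text
clock: 6.35
tcp_pos: [0.6424, 0.0344, 0.1275]
eef_rot: [[-0.991, -0.13, 0.002], [-0.13, 0.991, -0.0], [-0.002, -0.001, -1.0]]
force: [-4.2, 0.7, 11.4]
finger_gap: 0.381
```

arm_command(
  rows="0.02 0 0 0.003 0; 0.02 0 0 0.006 0; 0.02 0 0 0.009 0; 0.02 0 0 0.009 0",
  squeeze=90,
)

```text
clock: 6.85
tcp_pos: [0.6425, 0.0344, 0.1274]
eef_rot: [[-0.991, -0.133, 0.006], [-0.133, 0.991, -0.002], [-0.005, -0.003, -1.0]]
force: [-18.9, 4.0, 44.9]
finger_gap: 0.372
```

The TCP stayed at 0.1274 while the force rose to 45 N, so the large bung is home. I'll ease off, release and lift.

arm_command(
  rows="0.02 0 0 -0.006 0; 0.02 0 0 -0.013 0; 0.02 0 0 -0.013 0; 0.06 0 0 -0.013 0; 0.06 0 0 -0.013 0; 0.06 0 0 -0.013 0; 0.06 0 0 -0.013 0; 0.06 0 0 -0.04 0; 0.06 0 0 -0.08 0; 0.085 0.06 -0.045 -0.08 0; 0.085 0.11 -0.08 -0.06 0; 0.085 0.16 -0.12 -0.02 0; 0.085 0.2117 -0.1536 0.02 0; 0.085 0.2117 -0.1536 0.02 0; 0.085 0.2117 -0.1536 0.02 0",
  squeeze=40,
)

```text
clock: 8.72
tcp_pos: [0.4491, -0.1464, 0.0941]
eef_rot: [[-0.992, -0.126, -0.004], [-0.126, 0.992, 0.0], [0.004, 0.001, -1.0]]
force: [1.4, 1.6, 0.4]
finger_gap: 0.997
```

```bash
python3 - <<'E'
from h import *
a=snap('scene','s4.png')
s=manip.read_state();print(s['tcp_pos'],s['finger_gap'],s['force'])
cv2.imwrite('pics/c7.png',cv2.convertScaleAbs(cv2.resize(a['img'][150:250,155:315],None,fx=5,fy=5,interpolation=2),alpha=1.7,beta=10))
E
```

```text
[ 0.45162231 -0.14596107  0.09525779] 0.9953914268789947 [0.24307519 0.18199091 1.41219096]
```

View pics/c7.png

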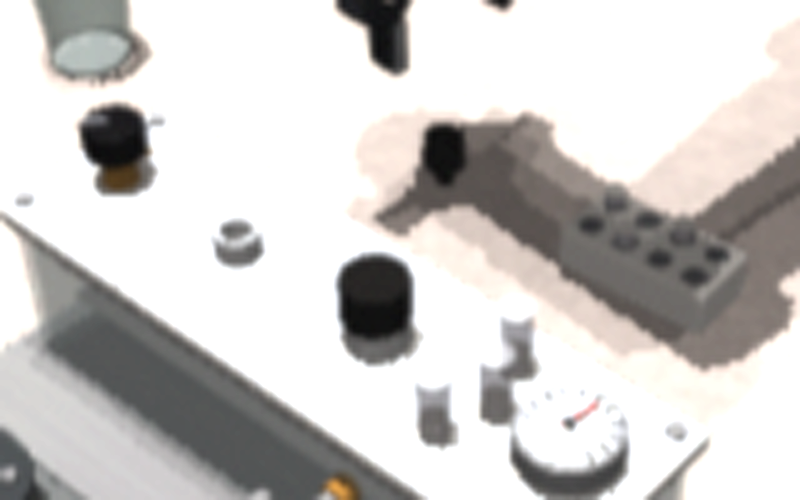

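The large bung sits upright on its collar at (375,295) and the small bung stands at (443,150). I descend on the small bung.

arm_command(
  rows="0.085 0 0 0.04 0; 0.085 0 0 0.07 0; 0.085 0 0 0.082 0; 0.085 0 0 0.082 0; 0.01 0 0 0.082 0; 0.01 0 0 0.082 0; 0.01 0 0 0.082 0; 0.01 0 0 0.082 0; 0.01 0 0 0.082 0; 0.01 0 0 0.082 0; 0.01 0 0 0.082 0",
  squeeze=40,
)

```text
clock: 10.15
tcp_pos: [0.4524, -0.1454, 0.014]
eef_rot: [[-0.992, -0.13, 0.001], [-0.13, 0.992, -0.0], [-0.001, -0.0, -1.0]]
force: [-1.1, 0.3, 6.4]
finger_gap: 0.273
```

arm_command(
  rows="0.01 0 0 -0.05 0; 0.01 0 0 -0.1 0; 0.01 0 0 -0.15 0; 0.01 -0.05 0.015 -0.16 0; 0.01 -0.1 0.03 -0.16 0; 0.01 -0.15 0.042 -0.16 0; 0.01 -0.19 0.052 -0.16 0; 0.01 -0.2125 0.0584 -0.15 0; 0.01 -0.2125 0.0584 -0.138 0; 0.01 -0.2125 0.0584 -0.138 0; 0.01 -0.2125 0.0584 -0.138 0; 0.01 -0.2125 0.0584 -0.138 0",
  squeeze=60,
)

```text
clock: 11.65
tcp_pos: [0.655, -0.0603, 0.1523]
eef_rot: [[-0.992, -0.129, 0.001], [-0.129, 0.992, 0.0], [-0.001, -0.0, -1.0]]
force: [0.4, 0.5, -0.4]
finger_gap: 0.269
```

```bash
python3 - <<'E'
from h import *
a=snap('scene','s5.png')
s=manip.read_state();p=s['tcp_pos'];print(p,s['finger_gap'],s['force'])
c=proj(a,p-[0,0,.014])[0];x0,y0=int(c[0])-20,int(c[1])-22;w,h=40,36;k=10
g=cv2.resize(a['img'][y0:y0+h,x0:x0+w],None,fx=k,fy=k,interpolation=cv2.INTER_CUBIC)
g1=np.clip((g.astype(float)/130)**.6*255,0,255).astype(np.uint8)
o=g1.copy();t=np.linspace(0,2*np.pi,80)
def ring(c,r,z,col):
    q=(proj(a,np.c_[c[0]+r*np.cos(t),c[1]+r*np.sin(t),0*t+z])-[x0,y0]+.5)*k
    cv2.polylines(o,[q.astype(int)],True,col,1)
f=p[2]-.014
ring(p,.006,f,(0,0,255));ring(p,.013,f+.013,(0,255,255))
ring((.655,-.06),.012,.128,(0,255,0));ring((.655,-.06),.008,.128,(0,255,0))
cv2.imwrite('pics/c8.png',np.hstack([g1,o]))
E
```

```text
[ 0.65512611 -0.06025263  0.15230844] 0.2738123744079569 [ 0.06548507 -0.31499355 -0.35962525]
```

View pics/c8.png

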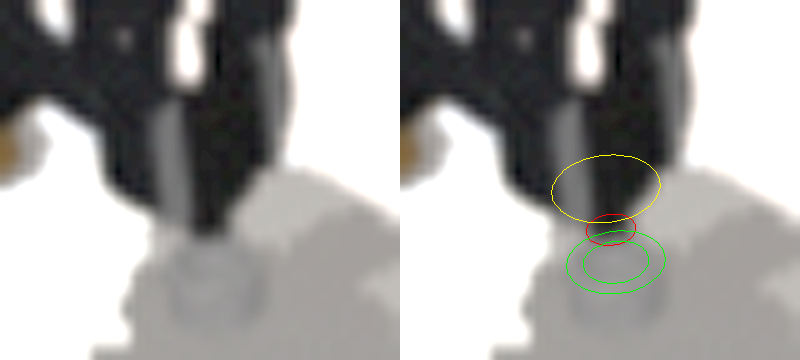

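The foot tip is near crop (209,240) and the collar is centred near x=215, so I shift +1 mm along tool y and lower.

arm_command(
  rows="0.01 0 0.001 0.004 0; 0.01 0 0.001 0.008 0; 0.01 0 0.001 0.011 0; 0.01 0 0.001 0.014 0; 0.01 0 0.001 0.014 0",
)

```text
clock: 12.32
tcp_pos: [0.6549, -0.0591, 0.1369]
eef_rot: [[-0.992, -0.129, -0.001], [-0.129, 0.992, -0.0], [0.001, -0.0, -1.0]]
force: [-0.1, -0.3, -0.7]
finger_gap: 0.27
```

arm_command(
  rows="0.01 0 0 0.003 0; 0.01 0 0 0.006 0; 0.01 0 0 0.008 0; 0.01 0 0 0.011 0; 0.01 0 0 0.011 0",
)

```text
clock: 12.95
tcp_pos: [0.6554, -0.0596, 0.1292]
eef_rot: [[-0.991, -0.13, 0.002], [-0.13, 0.991, -0.002], [-0.001, -0.002, -1.0]]
force: [-4.3, -1.5, 9.9]
finger_gap: 0.273
```

arm_command(
  rows="0.01 0 0 0.003 0; 0.01 0 0 0.006 0; 0.01 0 0 0.009 0; 0.01 0 0 0.009 0",
  squeeze=90,
)

```text
clock: 13.45
tcp_pos: [0.6556, -0.0597, 0.129]
eef_rot: [[-0.991, -0.133, 0.005], [-0.133, 0.991, -0.004], [-0.005, -0.004, -1.0]]
force: [-17.0, 2.3, 40.6]
finger_gap: 0.262
```

The TCP held at 0.129 under 40 N, so the small bung is home. I release, lift, and move over the valve.

arm_command(
  rows="0.01 0 0 -0.006 0; 0.01 0 0 -0.012 0; 0.01 0 0 -0.012 0; 0.05 0 0 -0.012 0; 0.05 0 0 -0.012 0; 0.05 0 0 -0.012 0; 0.05 0 0 -0.012 0; 0.05 0 0 -0.04 0; 0.05 0 0 -0.08 0; 0.06 0 -0.045 -0.1 0; 0.06 0 -0.0902 -0.1 0; 0.06 0 -0.0902 -0.1 0; 0.06 0 -0.0902 -0.1 0",
  squeeze=40,
)

```text
clock: 15.08
tcp_pos: [0.6665, -0.1483, 0.2168]
eef_rot: [[-0.992, -0.129, -0.001], [-0.129, 0.992, 0.0], [0.001, 0.0, -1.0]]
force: [-0.5, 1.2, 0.7]
finger_gap: 0.703
```

```bash
python3 - <<'E'
from h import *
a=snap('scene','s6.png')
s=manip.read_state();print(s['tcp_pos'],s['finger_gap'],s['force'],s['joints'])
cv2.imwrite('pics/c9.png',cv2.convertScaleAbs(cv2.resize(a['img'][140:230,155:255],None,fx=6.5,fy=6.5,interpolation=2),alpha=1.9,beta=15))
E
```

```text
[ 0.66655448 -0.14778839  0.21690121] 0.7041862902104428 [0.35907205 0.2208853  1.03409478] [ 1.02863572e+00  2.82538217e+01  8.35571298e+00 -1.41924667e-02
 -7.01446791e+01  6.42992699e+00]
```

View pics/c9.png

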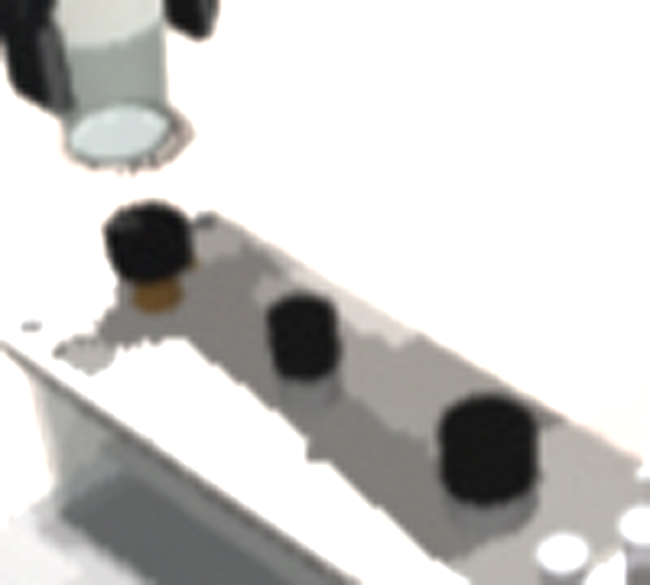

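Both bungs sit upright and fully home at (303,337) and (488,450), and the knob at (148,240) is clear. I descend and grip it.

arm_command(
  rows="0.06 0 0 0.04 0; 0.06 0 0 0.08 0; 0.06 0 0 0.094 0; 0.06 0 0 0.094 0; 0.01 0 0 0.094 0; 0.01 0 0 0.094 0; 0.01 0 0 0.094 0; 0.01 0 0 0.094 0; 0.01 0 0 0.094 0",
  squeeze=40,
)

```text
clock: 16.25
tcp_pos: [0.6672, -0.1485, 0.1257]
eef_rot: [[-0.992, -0.13, 0.002], [-0.13, 0.992, -0.0], [-0.002, -0.001, -1.0]]
force: [-2.8, 1.2, 6.5]
finger_gap: 0.361
```

```bash
python3 -c "
from h import *
s=manip.read_state();print(s['tcp_pos'],s['finger_gap'],s['force'],s['moment'],s['joint_torque'][5],s['joints'][5])"
```

```text
[ 0.6672342  -0.14845415  0.12567301] 0.3611534476983259 [-2.78111158  1.16123378  6.47198777] [ 0.36541091  0.77766006 -0.01851451] 0.013055329327471554 6.444236406510975
```

arm_command(
  rows="0.01 0 0 -0.001 10; 0.01 0 0 -0.001 20; 0.01 0 0 -0.001 30; 0.01 0 0 -0.001 40; 0.01 0 0 -0.001 45; 0.01 0 0 -0.001 45",
)

```text
clock: 17.0
tcp_pos: [0.6682, -0.1487, 0.1257]
eef_rot: [[-0.793, 0.609, 0.004], [0.609, 0.793, -0.001], [-0.004, 0.002, -1.0]]
force: [2.2, 0.5, 2.5]
finger_gap: 0.36
```

```bash
cat > st.py <<'E'
from h import *
s=manip.read_state();print(s['tcp_pos'].round(4),round(s['finger_gap'],3),s['force'].round(1),s['moment'].round(3),s['joint_torque'][5],s['joints'][5], np.degrees(np.arctan2(s['eef_rot'][1,0],s['eef_rot'][0,0])))
E
python3 st.py
```

```text
[ 0.6682 -0.1487  0.1257] 0.36 [2.2 0.5 2.5] [-0.188 -0.521 -0.034] -0.10883426992222667 -38.49939051022956 142.49371404490563
```

arm_command(
  rows="0.01 0 0 0 10; 0.01 0 0 0 20; 0.01 0 0 0 20",
)

```text
clock: 17.38
tcp_pos: [0.6686, -0.149, 0.1257]
eef_rot: [[-0.539, 0.842, 0.005], [0.842, 0.539, -0.001], [-0.004, 0.004, -1.0]]
force: [3.7, -1.3, 2.5]
finger_gap: 0.357
```

```bash
python3 st.py
```

```text
[ 0.6686 -0.149   0.1257] 0.357 [ 3.7 -1.3  2.5] [-0.556 -1.023 -0.031] -0.2518260385841131 -58.37605484235379 122.61988859861252
```

arm_command(
  rows="0.01 0 0 0 10; 0.01 0 0 0 20; 0.01 0 0 0 20",
)

```text
clock: 17.75
tcp_pos: [0.6688, -0.1495, 0.1257]
eef_rot: [[-0.219, 0.976, 0.005], [0.976, 0.219, -0.002], [-0.003, 0.005, -1.0]]
force: [4.2, -3.9, 2.7]
finger_gap: 0.359
```

```bash
python3 st.py
```

```text
[ 0.6688 -0.1495  0.1257] 0.359 [ 4.2 -3.9  2.7] [-1.017 -1.194 -0.091] -0.17635314725339413 -78.36724859657829 102.62581980837194
```

arm_command(
  rows="0.01 0 0 0 10; 0.01 0 0 0 15; 0.01 0 0 0 15",
)

```text
clock: 18.12
tcp_pos: [0.6688, -0.1498, 0.1258]
eef_rot: [[0.041, 0.999, 0.006], [0.999, -0.041, -0.002], [-0.002, 0.006, -1.0]]
force: [4.1, -4.7, 1.7]
finger_gap: 0.359
```

```bash
python3 st.py
```

```text
[ 0.6688 -0.1498  0.1258] 0.359 [ 4.1 -4.7  1.7] [-1.308 -1.225 -0.049] -0.0712740607559681 -93.33747507019892 87.64876411715241
```

arm_command(
  rows="0.01 0 0 0 10; 0.01 0 0 0 20; 0.01 0 0 0 20",
)

```text
clock: 18.5
tcp_pos: [0.6687, -0.1503, 0.1258]
eef_rot: [[0.381, 0.925, 0.005], [0.925, -0.381, -0.003], [-0.0, 0.006, -1.0]]
force: [5.1, -5.3, 1.8]
finger_gap: 0.359
```

```bash
python3 st.py
```

```text
[ 0.6687 -0.1503  0.1258] 0.359 [ 5.1 -5.3  1.8] [-1.708 -1.243 -0.033] -0.17558525316417217 -113.36932337497032 67.60796737688932
```

arm_command(
  rows="0.01 0 0 0 8; 0.01 0 0 0 16; 0.01 0 0 0 16",
)

```text
clock: 18.88
tcp_pos: [0.6685, -0.1506, 0.1257]
eef_rot: [[0.62, 0.785, 0.005], [0.785, -0.62, -0.003], [0.0, 0.006, -1.0]]
force: [4.0, -7.9, 2.9]
finger_gap: 0.357
```

```bash
python3 st.py
```

```text
[ 0.6685 -0.1506  0.1257] 0.357 [ 4.  -7.9  2.9] [-1.97  -1.13   0.154] -0.37442696280777454 -129.2881475739025 51.7052087666487
```

arm_command(
  rows="0.01 0 0 0 4; 0.01 0 0 0 4; 0.01 0 0 0 4",
)

```text
clock: 19.25
tcp_pos: [0.6675, -0.1499, 0.1257]
eef_rot: [[0.674, 0.739, 0.003], [0.739, -0.674, -0.002], [0.0, 0.003, -1.0]]
force: [2.8, -5.6, 4.3]
finger_gap: 0.358
```

```bash
python3 st.py
```

```text
[ 0.6675 -0.1499  0.1257] 0.358 [ 2.8 -5.6  4.3] [-1.445 -0.499 -0.022] 0.038845333037897944 -133.31537219326776 47.66112940396526
```

arm_command(
  rows="0.01 0 0 0 4; 0.01 0 0 0 8; 0.01 0 0 0 8",
)

```text
clock: 19.62
tcp_pos: [0.6661, -0.1482, 0.1257]
eef_rot: [[0.77, 0.638, -0.001], [0.638, -0.77, 0.0], [-0.001, -0.001, -1.0]]
force: [-3.1, 0.2, 7.9]
finger_gap: 0.364
```

```bash
python3 st.py; python3 - <<'E'
from h import *
a=snap('scene','s7.png');b=snap('top','t7.png')
c=a['img'][155:205,155:205];g=cv2.resize(c,(600,600),interpolation=2)
cv2.imwrite('pics/c10.png',np.clip((g/150.)**.6*255,0,255).astype(np.uint8))
E
```

```text
[ 0.6661 -0.1482  0.1257] 0.364 [-3.1  0.2  7.9] [ 0.035  0.522 -0.098] -0.030861105769872665 -141.33560708510234 39.65402980938498
```

View pics/c10.png

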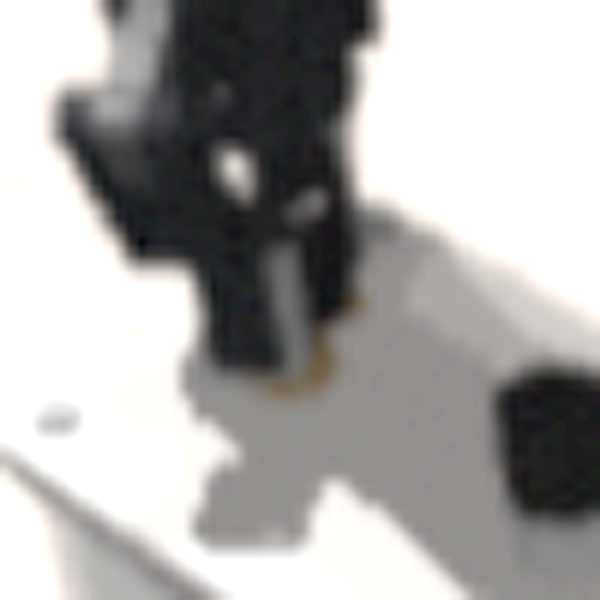

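The view shows the knob between the fingers, with the white line at about (310,205), roughly along the manifold's -x, so nearly seated. The wrist readings suggest the grip slipped, so I'll squeeze harder and turn on to confirm the stop.

arm_command(
  rows="0.01 0 0 0 0; 0.01 0 0 0 0; 0.01 0 0 0 6",
  squeeze=110,
)

```text
clock: 20.1
tcp_pos: [0.6675, -0.1498, 0.1261]
eef_rot: [[0.832, 0.555, 0.003], [0.555, -0.832, -0.003], [0.0, 0.004, -1.0]]
force: [5.0, -15.4, -3.0]
finger_gap: 0.337
```

```bash
python3 st.py
```

```text
[ 0.6675 -0.1498  0.1261] 0.337 [  5.  -15.4  -3. ] [-3.868 -0.801  0.961] 0.5174174532294273 -147.34126969788656 33.7164216997373
```

arm_command(
  rows="0.01 0 0 0 6",
)

```text
clock: 20.23
tcp_pos: [0.6677, -0.1505, 0.126]
eef_rot: [[0.886, 0.463, 0.003], [0.463, -0.886, -0.004], [0.001, 0.004, -1.0]]
force: [2.1, -6.3, 3.3]
finger_gap: 0.341
```

```bash
python3 st.py
```

```text
[ 0.6677 -0.1505  0.126 ] 0.341 [ 2.1 -6.3  3.3] [-1.953 -0.526  1.763] -0.895386915653944 -153.40318486880196 27.612630252707877
```

The moment about z reached 1.76 N m, a firm stop, so the valve is seated. I'll unwind in small steps until the torque vanishes, then turn 90° from there.

arm_command(
  rows="0.01 0 0 0 0; 0.01 0 0 0 -3; 0.01 0 0 0 -3",
)

```text
clock: 20.6
tcp_pos: [0.6678, -0.1504, 0.1259]
eef_rot: [[0.86, 0.511, 0.003], [0.511, -0.86, -0.003], [0.001, 0.004, -1.0]]
force: [1.9, -7.6, 4.2]
finger_gap: 0.334
```

```bash
python3 st.py
```

```text
[ 0.6678 -0.1504  0.1259] 0.334 [ 1.9 -7.6  4.2] [-2.011 -0.607  0.04 ] 0.018660201458260417 -150.28470066392487 30.701803881147665
```

arm_command(
  rows="0.01 0 0 0 -3; 0.01 0 0 0 -3",
)

```text
clock: 20.85
tcp_pos: [0.6678, -0.1503, 0.126]
eef_rot: [[0.832, 0.555, 0.003], [0.555, -0.832, -0.003], [0.001, 0.004, -1.0]]
force: [1.1, -6.2, 4.6]
finger_gap: 0.336
```

```bash
python3 st.py
```

```text
[ 0.6678 -0.1503  0.126 ] 0.336 [ 1.1 -6.2  4.6] [-1.956 -0.598  0.054] 0.017766652163118124 -147.28586878888495 33.70051647344248
```

arm_command(
  rows="0.01 0 0 0 -8; 0.01 0 0 0 -16; 0.01 0 0 0 -24; 0.01 0 0 0 -32; 0.01 0 0 0 -40; 0.01 0 0 0 -48; 0.01 0 0 0 -56; 0.01 0 0 0 -64; 0.01 0 0 0 -72; 0.01 0 0 0 -80; 0.01 0 0 0 -87; 0.01 0 0 0 -87; 0.01 0 0 0 -87; 0.01 0 0 0 -87",
)

```text
clock: 22.6
tcp_pos: [0.668, -0.1494, 0.126]
eef_rot: [[-0.507, 0.862, 0.004], [0.862, 0.507, -0.002], [-0.003, 0.002, -1.0]]
force: [3.0, -5.1, 5.6]
finger_gap: 0.335
```

```bash
python3 st.py; python3 - <<'E'
from h import *
a=snap('scene','s8.png')
c=a['img'][150:225,155:255];g=cv2.resize(c,(800,600),interpolation=2)
cv2.imwrite('pics/c11.png',np.clip((g/150.)**.6*255,0,255).astype(np.uint8))
E
```

```text
[ 0.668  -0.1494  0.126 ] 0.335 [ 3.  -5.1  5.6] [-1.225 -0.708 -0.002] -0.043352257926017046 -60.513604411168195 120.4843322153155
```

```bash
python3 - <<'E'
from h import *
a=load('s8');d=load('s6');e=load('s7')
p=np.array([.6672,-.149,.150]);
for ang in(187.5,277.5): print(ang,proj(a,p+.011*np.array([np.cos(np.radians(ang)),np.sin(np.radians(ang)),0])))
print('centre',proj(a,p))
for c in(e,a): print(c['img'][166:182,168:190].max(2))
for n,q in(('small',[.6551,-.0597,.14]),('large',[.6425,.0348,.14])):
    u,v=proj(a,q)[0].astype(int);f=lambda c:c['img'][v-8:v+9,u-8:u+9].max(2)<60
    print(n,f(a).sum(),f(d).sum(),np.argwhere(f(a)).mean(0),np.argwhere(f(d)).mean(0))
E
```

```text
187.5 [[180.57959591 172.20330599]]
277.5 [[174.44007277 172.42861386]]
centre [[177.20824947 174.13645917]]
[[ 12   8   8   5   7  10   9   7   7   7   7   5   6   9  19  49 112 165
  170 170 170 170]
 [  9   8   5   4  11  29  40  20   9   6   6   5   6   5  12  42 110 164
  170 170 170 170]
 [  8   6   6   5  13  53 109  62  16   5   6   5   6   5   8  34  99 164
  170 170 169 170]
 [  7   6   6   6  11  47 104  74  21   6   4   4   4   5   6  23  83 162
  170 170 169 171]
 [  7   6   6   6   6  21  55  65  20   6   6   4   7  10   6  17  73 158
  166 167 169 170]
 [  7   6   6   6   5   8  21  39  13   5   5   9  24  33  11  13  52 116
  132 145 164 169]
 [  6   5   5   6   6   6   6  11   7   6   9  21  26  27   8   8  28  61
   77  96 129 155]
 [  7   7   6   5   6   5   4   5   6   6   8  15  14   9   3   7  19  35
   42  53  80 118]
 [  7   7   7   6   6   5   3   4   6   6   7   8   6   4   3   4  14  32
   38  44  60  77]
 [  9   8   7   7   6   6   5   6   6  12  17  16   5   4   3   4  12  34
   50  53  60  62]
 [ 26  25  16   8   7   6   4   5  10  20  30  25   6   4   3
[... 1410 characters left out ...]
   7  16  47  78]
 [ 35  25   8   4   4   3   2   3   3   4   3   7  22  38  33  17   7   6
    5  13  39  76]
 [ 33  31   9   4   4   3   3   4   4   3   3   5  17  37  33  19   8   6
    5  10  34  75]
 [ 41  34  10   5   4   4   4   2   3   4   3   5  15  37  35  22  10   6
    6   9  31  75]
 [ 83  41  17   5   2   3   3   1   3   5   3   5  13  33  36  24  10   7
    7  12  36  75]
 [115  49  21   4   3   4   5   3   4   4   3   3  10  27  37  27  10   6
    7  21  51  75]
 [114  55  30  16  15   7   3   3   2   3   3   2   8  25  37  30  11   8
   16  38  59  70]]
small 182 193 [8.74175824 8.00549451] [8.85492228 7.55958549]
large 267 268 [8.35580524 8.38951311] [8.38432836 8.3619403 ]
```

```bash
python3 -c "
from h import *
print(manip.hand_in())"
```

```text
the job is handed in; nothing more can be done
None
```

The job is handed in, at about 23 s on the robot's clock. Both bungs are home and let go. The valve was turned clockwise onto its seat, backed off about 90°, and is still gripped at 110 N. I got no verdict from the hand-in.

**Bungs:** each TCP stopped within 0.1 mm of the depth for fully home while I pushed with 40–45 N. After release, the picture showed both upright on their collars.

**Valve seat:**
- The grip slipped on the knob at 40 N near the stop, so I squeezed at 110 N and turned on, which gave a firm stop at 1.76 N m.
- In the picture before that, the white line was within about 0.5 px of its seated position.

**Valve opening:** the wrist turned back about 90° from where the seat torque vanished, and I put the error on that at 2–3°. The final picture could not be viewed because the 12-picture limit was reached. I checked its pixel values instead:
- **White line:** faint bright pixels lie about where a 90° opening predicts, near (175,173) against (174.4,172.4).
- **Bungs:** the large bung is unchanged. The small bung's blob moved about 0.4 px, which I put down to the gripper's shadow.

**Rack, bottle and beaker:** I kept the arm clear of them and noticed no contact. I did not measure their positions at the end.

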